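# Pin the tail stop of a sash clamp

### The arm

A 6-joint arm with a two-finger parallel gripper is mounted at the origin on the work surface. World frame = base frame: x ahead of the robot, y to its left, z up, the work surface at z = 0. Lengths are in m, angles in rad, forces in N, time in s.
With the tool pointing down it reaches from about 0.275 to 0.85 m from the base axis. Payload 5.2 kg.
Tool frame: the origin (TCP) lies midway between the tips of the shut fingers; the grasp point (between the pads) lies 19 mm behind it; z points along the fingers, y is the line along which they close (so a half turn about z gives the same grasp; the last joint's range is limited). The gripper opens to 85 mm and grips with 20 to 120 N. Pads are 22 mm wide; open, the fingers measure 114 mm over their backs; the gripper's body (76 mm by 85 mm) begins 54 mm behind the grasp point. The pads swing forward as they close: fully open they stand 13 mm farther back than shut.
Start: joints at [-1.541, 0.259, 1.535, -0, 1.348, -0.203], TCP at [0.127, -0.535, 0.231] pointing down, gripper open.
Joint ranges: [-3.14, 3.14], [-0.91, 2.08], [0.19, 2.58], [-1.22, 4.36], [0.22, 2.71], [-3.12, 3.12]. Speed limits (rad/s): [2.57, 2.57, 3.14, 3.14, 3.14, 3.14].

### API

Orientations are given as a unit quaternion [w, x, y, z].
In Python, from bench import state, read_camera, sign_off gives the robot as it stands.
- The arm moves only by the tool arm_command, never from a script. Its argument "steps" is a list that holds one entry, the list of rows, each a list of 6 numbers: the shift along the tool's x, y, z in units of 50 cm (1.0 is 50 cm), then the turn, a rotation vector about the tool's x, y, z in units of 360 degrees (1.0 is 360 degrees). A call has exactly 10 rows; each row shifts and turns the commanded pose from where the row before left it, along the tool's axes as they then stand; what a row does not reach is not made up. A row lasts 1/8 s, in which the tool goes at most 62.5 mm and 10.7 degrees, less where a joint would pass 70% of its speed; a pose out of reach is approached as far as the arm can. A call with a number of a shift or a turn outside -1 to 1 is refused whole. A call with a gripper value outside its range is refused whole. "grip" is the opening, from 0 (shut) to 1 (fully open), set as the call begins (left out, the last holds). The fingers move at their own pace and stop on an object; "grip_force" is the grip in N (left out, the last holds). Time passes only in rows, so rows that do not move let the fingers close, or fill a call up. It gives the time, the measured TCP pose, the force, the opening and the grip force at its end, in the units of the state.
- state(): the state, without advancing time (a new reading comes with each control period).
- read_camera(name): name is "scene" or "top" or "wrist"; returns a dict with "color" (480x640x3 uint8, blue, green, red), "fovy" (degrees; the focal length in pixels is half the picture's height over the tangent of half this angle, whatever the lens; pixels are square), "cx", "cy" (the principal point, pixels), "dist_coeffs" ([k1, k2, p1, p2, k3] as OpenCV has them; the pictures are not rectified), "world_from_camera" (4x4, takes a point from camera to world coordinates). Camera axes: x right, y down, z forward; pixel columns grow to the right and rows downward; lengths in m; the calibration is good to about 2 mm. A picture is of the moment at which its call begins. There is no depth.
- sign_off(): hands the job in; it is judged then, once.
The state is a dict: "t": time; "qpos": joint angles; "dq": joint speeds; "joint_torque": joint torques, N m; "eef_pos": TCP position; "orientation": TCP orientation; "wrist_force": force on the tool from outside, world axes, zero at the start; "torque": the same for the moment, N m; "finger_gap": finger opening in m; "finger_force": force on a finger pad.
Only numpy, scipy, OpenCV 4.12 (cv2) and the standard library are available. Lean on these libraries where they do the work, as an engineer would, in place of code of your own. Each camera call takes 0.05 s, during which the arm holds its last target. There are 200 camera calls.

### The job

Set the sash clamp for the board lying in it: pull the locking pin out of the spare hole where it is parked, slide the tail stop along the bar to the first hole that clears the board, and thread the pin straight down through the stop's upper cheek, the bar and the lower cheek until its collar sits fully down on the stop. The bar's holes are drilled a little off their marks and the stop fits loosely, so feel the pin through and ease the stop into line as you go, never ramming it. Let go of it at the end, and leave the board and the other things on the bench where they are.

Things in the scene. Friction and masses are not known exactly. Their poses are not given: they have to be found in the camera images.
- clamp: Blue iron sash clamp on its side on 25 mm wooden bearers, fixed to the bench. Origin: on the bench, straight below bar_hole. y along the bar, away from the board to the bar's free end; z up; x across (jaws and board on the -x side). Bar: flat steel 40 wide, 10 thick, top face 50 above the bench, with 12.4 mm round holes at x = 0, y = -50, 0, 50, 100, 150, 200.
- bar_hole (a point): Mark of the bar hole to use, on the bar's centre line in its top face, 50 mm above the bench. The hole was hand-drilled off this mark: its true centre lies 3 to 4 mm from it, in any direction. With the stop here its jaw ends 35 mm short of the board; one hole (50 mm) nearer it would run into the board. Axes as the clamp's.
- tail (a joint): Place of the tail stop (blue casting round the bar) along the bar, m: 0 with its pin holes over the mark of the hole to use, growing along the clamp's +y. About 3 N slides it. It is a sloppy fit: it also sits up to 4 mm to either side of the bar's centre line and cocked along the bar by up to 0.05 rad about its middle; it gives to a few N, so a pin in its upper hole draws it along and across.
- pin_grip (a point): Middle of the loose locking pin's upright ribbed brass grip, 16 diameter, 40 tall. Collar: 22 diameter, 5 thick, underside 25 mm below this point. Below it a steel shank 11 diameter, 36 long, its last 1 mm chamfered to 10 (tip 61 below this point). z up along the pin. At the start it stands in the bar's last hole (clamp y = 200), collar on the bar, and lifts straight out. About 80 g.
- pin: The same locking pin as a whole; origin on its axis at the collar's underside, z up. Its collar must end on the stop's upper face.
- board: Glued-up board of two wooden strips, 91 x 240 x 30 mm, lying on the bearers between the clamp's jaws, not yet clamped. Origin: centre of its underside, y along its length. Leave it alone.
- scribe: Green-handled steel scribe, 140 mm long, lying on the bench. Origin: under its middle. Leave it alone.
- wax: Small milky block of carving wax, 35 x 60 x 16 mm, lying on the bench. Origin: centre of its underside. Leave it alone.
- mallet: Wooden mallet, 260 mm long, lying on the bench. Origin: under the middle of its length. Leave it alone.
- stop_seat (a point): Nominal end point of the pin's collar: on the stop's upper face, 60 mm above the bench (fixed to the clamp, its axes). The stop is 60 (x) by 56 about its holes; two cheeks 8.5 thick with 12.4 holes, 1.5 off the bar above and below. Jaw, from the holes: x -73 to -29, y -28 to -8, 25 to 65 above the bench, to pinch from above across y; behind it a web, x -43 to -29, 40 to 50 high.

How it is judged:
By the outcome, as a careful person would: the job done as asked, in the order asked, and still so for the second after the job is handed in, with the robot touching nothing.
It also fails if it takes over 72 s, if anything falls off the work surface, if the arm or the gripper's body presses on something with over 40 N, if the wrist force passes 120 N, or if a joint passes its speed limit or range.

## Working session

There is one attempt and no reset: what is moved stays moved. The work goes in short steps, Python scripts to look and compute and a tool call to move; the robot and the scene stay as the last step left them, time stands still between calls to the robot, and variables do not carry over. Pictures are saved under pics/ and viewed, at most 10 in all, crops included, and the job is handed in when it is done.

Besides the shell and the picture viewer there is one more tool, called after "Call:" as name(argument=value, ...) on one line, values as JSON. arm_command: Moves the arm, as the interface text tells. Shifts and turns lie within -1 to 1; 1 stands for 50 cm of shift or 360 degrees of turn. Its arguments: {"type":"object","properties":{"steps":{"type":"array"},"grip":{"type":"number"},"grip_force":{"type":"number"}},"required":["steps"]}

```bash
mkdir -p pics
cat > h.py <<'E'
import numpy as np, cv2
from bench import state, read_camera, sign_off
def snap(n,f):
    c=read_camera(n); cv2.imwrite(f'pics/{f}.png',c['color']); np.save(f'pics/{f}.npy',c,allow_pickle=True); return c
def load(f): return np.load(f'pics/{f}.npy',allow_pickle=True).item()
def K(c):
    f=240/np.tan(np.radians(c['fovy'])/2); return np.array([[f,0,c['cx']],[0,f,c['cy']],[0,0,1.]])
def pt(c,u,v,z):
    p=cv2.undistortPoints(np.array([[[u,v]]],float),K(c),np.array(c['dist_coeffs'],float))[0,0]
    T=np.array(c['world_from_camera']); d=T[:3,:3]@[p[0],p[1],1]; o=T[:3,3]; return o+d*(z-o[2])/d[2]
def proj(c,P):
    T=np.linalg.inv(np.array(c['world_from_camera'])); r=cv2.Rodrigues(T[:3,:3])[0]
    return cv2.projectPoints(np.atleast_2d(np.array(P,float)),r,T[:3,3],K(c),np.array(c['dist_coeffs'],float))[0][:,0]
E
python3 -c "
from h import *
snap('top','top0');snap('scene','scene0')
for k,v in state().items(): print(k,np.round(v,4))"; ls
```

```text
t 0.1
qpos [-1.5408  0.2593  1.536   0.      1.348  -0.2028]
dq [ 0.0002 -0.0012 -0.0039 -0.0015  0.      0.0001]
joint_torque [ 3.10000e-03 -4.46969e+01 -2.91247e+01 -1.00000e-04  6.40000e-03
 -0.00000e+00]
eef_pos [ 0.1269 -0.5347  0.2306]
orientation [-8.000e-04  9.932e-01  1.161e-01  1.000e-04]
wrist_force [-0.5891  0.2951  0.6382]
torque [ 0.0113  0.02   -0.0107]
finger_force 0.0
finger_gap 0.0853
h.py
pics
```

View pics/top0.png

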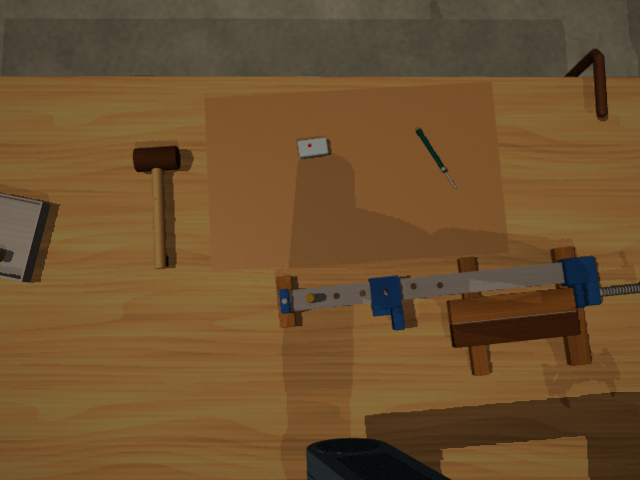

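View pics/scene0.png

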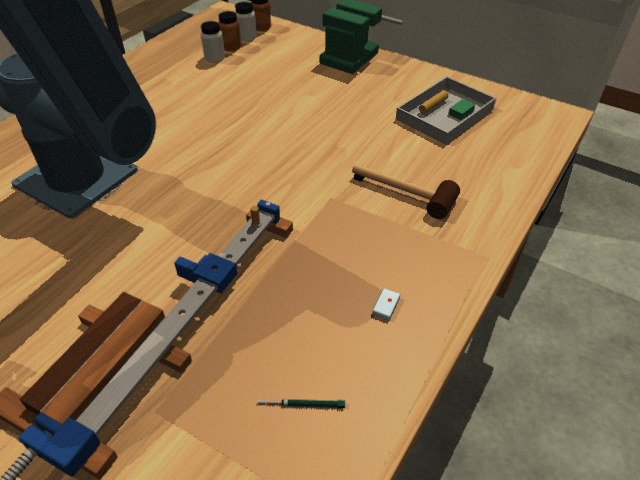

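The top view shows the bar running from about (285,300) to (590,272). The pin is at (311,298), the stop's hole near (387,293), and the bar holes at (336,296), (362,294), (413,286) and (440,285). The hole to use is the one at 413. The scene view agrees.

```bash
python3 -c "
from h import *
c=load('top0')
im=cv2.resize(c['color'][255:345,270:465],None,fx=4,fy=4,interpolation=cv2.INTER_CUBIC);cv2.imwrite('pics/crop0.png',im)
for u,v,z in [(336,296,.05),(362,294,.05),(413,286,.05),(440,285,.05),(387,293,.06),(311,298,.08)]: print(u,pt(c,u,v,z).round(4))
"
```

```text
336 [0.4899 0.0205 0.05  ]
362 [ 0.4935 -0.0293  0.05  ]
413 [ 0.5086 -0.1273  0.05  ]
440 [ 0.5104 -0.1792  0.05  ]
387 [ 0.495 -0.076  0.06 ]
311 [0.4855 0.0679 0.08  ]
```

View pics/crop0.png

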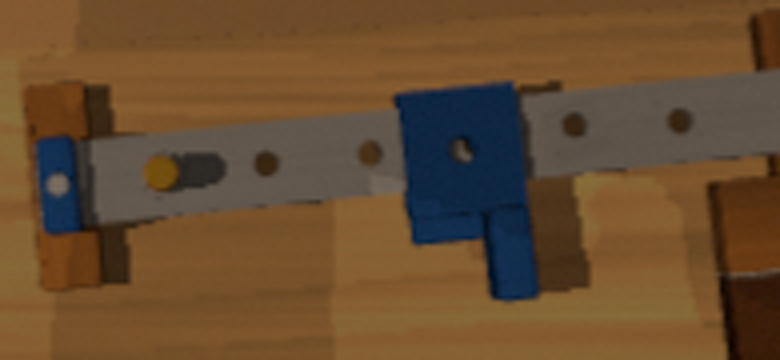

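The enlarged crop puts the pin top at image pixel (309.8,297.8), the bar holes at (336,295.5), (362.3,292.8), (413.1,286) and (439.8,285), and the stop's hole at (385.2,292.3). I'll move above the bar and look from close by.

Call:
arm_command(steps=[[[0.094, -0.08, -0.014, 0, 0, 0], [0.094, -0.08, -0.014, 0, 0, 0], [0.094, -0.08, -0.014, 0, 0, 0], [0.094, -0.08, -0.014, 0, 0, 0], [0.094, -0.08, -0.014, 0, 0, 0], [0.094, -0.08, -0.014, 0, 0, 0], [0.094, -0.08, -0.014, 0, 0, 0], [0.094, -0.08, -0.014, 0, 0, 0], [0.094, -0.08, -0.014, 0, 0, 0], [0.094, -0.08, -0.014, 0, 0, 0]]])

```text
t: 1.35
eef_pos: [0.4927, -0.0356, 0.3014]
orientation: [0.0, 0.993, 0.116, -0.0]
wrist_force: [0.7, -0.5, 0.4]
finger_gap: 0.0856
finger_force: 0.0
```

Call:
arm_command(steps=[[[0, 0, 0, 0, 0, -0.0286], [0, 0, 0, 0, 0, -0.0286], [0, 0, 0, 0, 0, -0.0286], [0, 0, 0, 0, 0, -0.0286], [0, 0, 0, 0, 0, -0.0286], [0, 0, 0, 0, 0, -0.0286], [0, 0, 0, 0, 0, -0.0286], [0, 0, 0, 0, 0, -0.0286], [0, 0, 0, 0, 0, 0], [0, 0, 0, 0, 0, 0]]], grip=0.6)

```text
t: 2.6
eef_pos: [0.4918, -0.0375, 0.3011]
orientation: [-0.0, 0.672, 0.74, -0.0]
wrist_force: [-0.5, 0.3, -0.2]
finger_gap: 0.0515
finger_force: 0.0
```

```bash
python3 -c "
from h import *
c=snap('wrist','w1'); s=state()
print(s['eef_pos'],s['orientation'],s['qpos']);print(np.array(c['world_from_camera']).round(3))"
```

```text
[ 0.49187853 -0.03751253  0.30114277] [-1.70504941e-04  6.72086339e-01  7.40472766e-01 -7.47781365e-05] [-3.02661580e-01  1.15940038e-01  1.54231128e+00  7.86901813e-06
  1.48371362e+00 -3.99413011e-01]
[[ 0.995  0.091  0.03   0.483]
 [ 0.096 -0.944 -0.315  0.043]
 [-0.     0.316 -0.949  0.444]
 [ 0.     0.     0.     1.   ]]
```

View pics/w1.png

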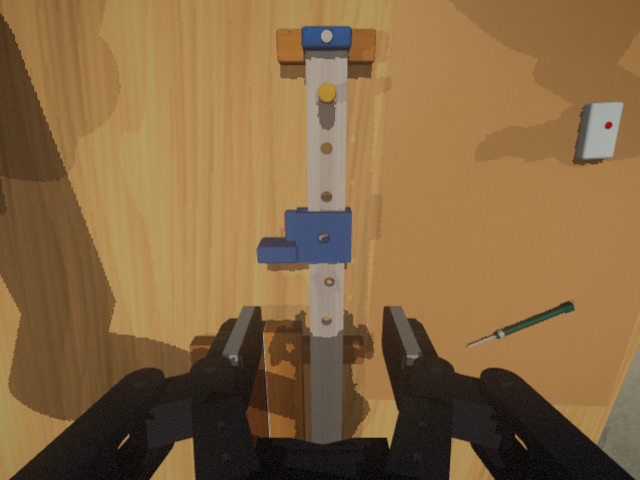

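The wrist view lines up well with the bar: pin top (327,92), stop hole (323,238), bar holes (327,148), (326,197), (329,282) and (326,321). I'll enlarge these spots.

```bash
python3 -c "
from h import *
c=load('w1')
P=[(327,92),(327,148),(326,197),(323,238),(329,282),(326,321)]
t=[cv2.resize(c['color'][v-16:v+16,u-16:u+16],None,fx=8,fy=8,interpolation=cv2.INTER_CUBIC) for u,v in P]
for p in t:
  for k in range(0,256,32): p[k:k+1,::4]=(0,255,255); p[::4,k:k+1]=(0,255,255)
cv2.imwrite('pics/w1c.png',np.vstack([np.hstack(t[:3]),np.hstack(t[3:])]))
"
```

```text
(no output)
```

View pics/w1c.png

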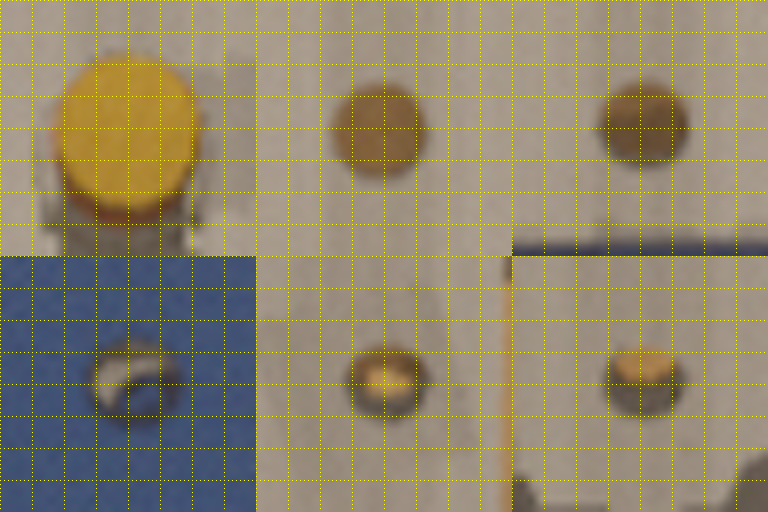

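Enlarged centres (pixels): pin top (326.5,91.9), hole 150 (326,147.9), hole 100 (326,196.1), stop hole (323.4,237.5), hole to use (329,281.3), hole −50 (326.1,320.3).

```bash
python3 -c "
from h import *
c=load('w1')
L=[('pin',326.5,91.9,.095),('h150',326,147.9,.05),('h100',326,196.1,.05),('stop',323.4,237.5,.06),('h0',329,281.3,.05),('h-50',326.1,320.3,.05)]
W={n:pt(c,u,v,z) for n,u,v,z in L}
for n in W: print(n,W[n].round(4))
d=pt(c,307,60,.05)+pt(c,346.5,60,.05)-pt(c,311,330,.05)-pt(c,344,330,.05); print('bar angle',np.degrees(np.arctan2(d[1],d[0])))
s=state();from scipy.spatial.transform import Rotation as R
q=s['orientation'];M=R.from_quat([q[1],q[2],q[3],q[0]]).as_matrix();print(M.round(4))
for n in W: print(n,'rel TCP in tool',(M.T@(W[n]-s['eef_pos'])).round(4))
"
```

```text
pin [0.4844 0.0692 0.095 ]
h150 [0.4894 0.0196 0.05  ]
h100 [ 0.4943 -0.0301  0.05  ]
stop [ 0.4957 -0.0734  0.06  ]
h0 [ 0.5076 -0.1284  0.05  ]
h-50 [ 0.5093 -0.1792  0.05  ]
bar angle 95.90713837060729
[[-9.660e-02  9.953e-01 -4.000e-04]
 [ 9.953e-01  9.660e-02  1.000e-04]
 [ 2.000e-04 -3.000e-04 -1.000e+00]]
pin rel TCP in tool [0.1069 0.0029 0.2062]
h150 rel TCP in tool [0.057  0.0031 0.2512]
h100 rel TCP in tool [0.0071 0.0032 0.2511]
stop rel TCP in tool [-0.0361  0.0004  0.2411]
h0 rel TCP in tool [-0.092   0.007   0.2511]
h-50 rel TCP in tool [-0.1428  0.0037  0.2511]
```

Call:
arm_command(steps=[[[0.0714, 0.002, 0.0, 0, 0, 0], [0.0714, 0.002, 0.02, 0, 0, 0], [0.0714, 0.002, 0.06, 0, 0, 0], [0, 0, 0.08, 0, 0, 0], [0, 0, 0.08, 0, 0, 0], [0, 0, 0.08, 0, 0, 0], [0, 0, 0.07, 0, 0, 0], [0, 0, 0.05, 0, 0, 0], [0, 0, 0.028, 0, 0, 0], [0, 0, 0.01, 0, 0, 0]]], grip=0.5)

```text
t: 3.9
eef_pos: [0.4842, 0.0693, 0.0619]
orientation: [-0.0, 0.671, 0.741, -0.0]
wrist_force: [-0.1, 0.1, 0.4]
finger_gap: 0.0426
finger_force: 0.0
```

Call:
arm_command(steps=[[[0, 0, 0, 0, 0, 0], [0, 0, 0, 0, 0, 0], [0, 0, 0, 0, 0, 0], [0, 0, 0, 0, 0, 0], [0, 0, 0, 0, 0, 0], [0, 0, 0, 0, 0, 0], [0, 0, 0, 0, 0, 0], [0, 0, 0, 0, 0, 0], [0, 0, 0, 0, 0, 0], [0, 0, 0, 0, 0, 0]]], grip=0, grip_force=50)

```text
t: 5.15
eef_pos: [0.4851, 0.0693, 0.0632]
orientation: [0.001, 0.671, 0.741, 0.001]
wrist_force: [-0.4, 0.9, 6.9]
finger_gap: 0.0147
finger_force: 49.1
```

Call:
arm_command(steps=[[[0, 0, -0.01, 0, 0, 0], [0, 0, -0.015, 0, 0, 0], [0, 0, -0.02, 0, 0, 0], [0, 0, -0.025, 0, 0, 0], [0, 0, -0.03, 0, 0, 0], [0, 0, -0.03, 0, 0, 0], [0, 0, -0.02, 0, 0, 0], [0, 0, -0.01, 0, 0, 0], [0, 0, 0, 0, 0, 0], [0, 0, 0, 0, 0, 0]]])

```text
t: 6.4
eef_pos: [0.4839, 0.0694, 0.1418]
orientation: [-0.0, 0.671, 0.741, -0.0]
wrist_force: [0.2, -0.3, -0.7]
finger_gap: 0.0143
finger_force: 49.0
```

```bash
python3 -c "
from h import *
c=snap('wrist','w2'); s=state()
print(s['eef_pos'],s['orientation'],s['wrist_force'],s['finger_gap'])"
```

```text
[0.48387642 0.06936942 0.14177047] [-4.80692004e-04  6.71053085e-01  7.41409062e-01 -3.58455742e-04] [-0.10097157  0.6258255  -1.02866785] 0.01483059756251753
```

View pics/w2.png

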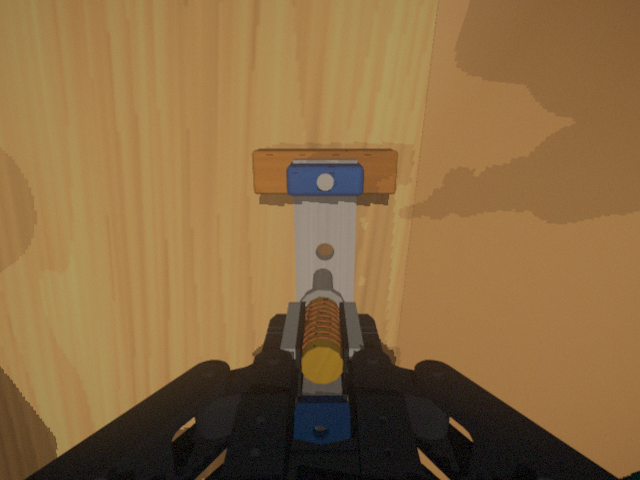

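The pin is held upright, its top centre at (322,365) and the hole it left just below the pads. The stop is at the bottom of the view.

```bash
python3 -c "
from h import *
from scipy.spatial.transform import Rotation as R
c=load('w2');s=state();q=s['orientation'];M=R.from_quat([q[1],q[2],q[3],q[0]]).as_matrix()
p=pt(c,321.8,365.5,.1736);print(p.round(4),(M.T@(p-s['eef_pos'])).round(4))
for n,P in [('stop',(.4957,-.0734,.06)),('h0',(.5076,-.1284,.05))]: print(n,(M.T@(P-s['eef_pos'])).round(4),(M.T@(P-p)).round(4))
"
```

```text
[0.4827 0.0694 0.1736] [ 0.0002 -0.0012 -0.0318]
stop [-0.1433 -0.0023  0.0817] [-0.1434 -0.0011  0.1136]
h0 [-0.1992  0.0041  0.0917] [-0.1993  0.0053  0.1235]
```

Call:
arm_command(steps=[[[-0.03, -0.001, 0, 0, 0, 0], [-0.05, -0.001, 0, 0, 0, 0], [-0.06, -0.001, 0, 0, 0, 0], [-0.06, -0.001, 0, 0, 0, 0], [-0.05, 0, 0, 0, 0, 0], [-0.036, 0, 0.01, 0, 0, 0], [0, 0, 0.015, 0, 0, 0], [0, 0, 0.015, 0, 0, 0], [0, 0, 0.01, 0, 0, 0], [0, 0, 0, 0, 0, 0]]])

```text
t: 7.7
eef_pos: [0.4961, -0.0723, 0.1167]
orientation: [-0.001, 0.671, 0.742, -0.0]
wrist_force: [-0.1, -0.0, -0.4]
finger_gap: 0.0147
finger_force: 49.0
```

```bash
python3 -c "
from h import *
c=snap('wrist','w3'); s=state()
print(s['eef_pos'],s['wrist_force'],s['finger_gap'])
cv2.imwrite('pics/w3c.png',cv2.resize(c['color'][190:340,230:430],None,fx=4,fy=4,interpolation=cv2.INTER_CUBIC))"
```

```text
[ 0.49639349 -0.072496    0.11713449] [ 0.24019391 -0.57702229 -1.20711841] 0.014465190715895103
```

View pics/w3c.png

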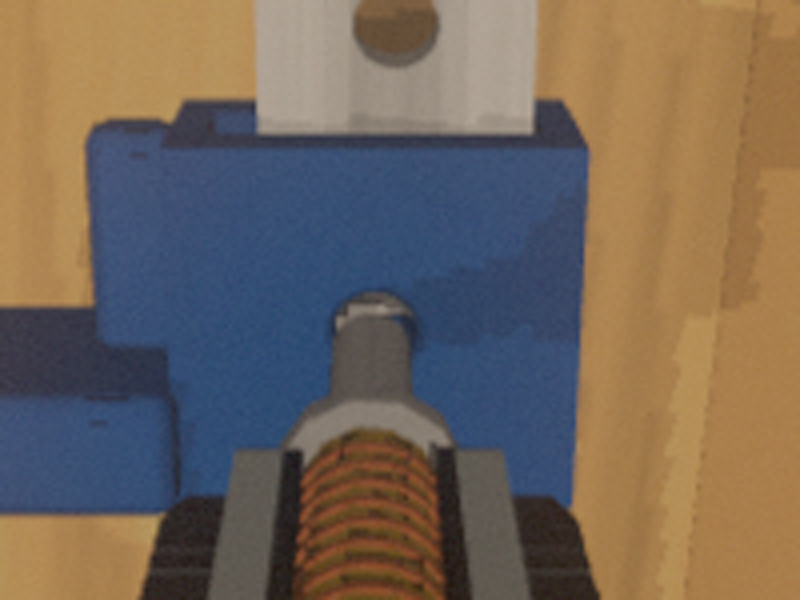

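The crop shows the stop's hole directly behind the pin. The hole spans x 331–417 with its top edge at y 291, the shank spans x 332–411, and the tip's top edge is near y 318 (crop pixels).

```bash
python3 -c "
from h import *
from scipy.spatial.transform import Rotation as R
c=load('w3');s=state();q=s['orientation'];M=R.from_quat([q[1],q[2],q[3],q[0]]).as_matrix();e=s['eef_pos']
f=lambda u,v,z:(M.T@(pt(c,230+u/4-.4,190+v/4-.4,z)-e))
h=f(374,291,.06);print('hole',(h-[.0062,0,0]).round(4))
for z in (.0665,.0676,.0685):
  t=f(371.5,318,z);print('tip',z,(t-[.0051,0,0]).round(4))
"
```

```text
hole [-0.0006 -0.0008  0.0571]
tip 0.0665 [-0.0011 -0.0012  0.0506]
tip 0.0676 [-0.0006 -0.0012  0.0495]
tip 0.0685 [-0.0003 -0.0012  0.0486]
```

Call:
arm_command(steps=[[[0, 0.0008, 0.003, 0, 0, 0], [0, 0, 0.003, 0, 0, 0], [0, 0, 0.003, 0, 0, 0], [0, 0, 0.003, 0, 0, 0], [0, 0, 0.002, 0, 0, 0], [0, 0, 0.002, 0, 0, 0], [0, 0, 0.002, 0, 0, 0], [0, 0, 0.001, 0, 0, 0], [0, 0, 0, 0, 0, 0], [0, 0, 0, 0, 0, 0]]])

```text
t: 9.0
eef_pos: [0.4969, -0.0731, 0.1078]
orientation: [-0.0, 0.671, 0.741, 0.0]
wrist_force: [-0.0, -0.1, -0.4]
finger_gap: 0.0148
finger_force: 49.0
```

Call:
arm_command(steps=[[[0, 0, 0.0015, 0, 0, 0], [0, 0, 0.0015, 0, 0, 0], [0, 0, 0.0015, 0, 0, 0], [0, 0, 0.0015, 0, 0, 0], [0, 0, 0.0015, 0, 0, 0], [0, 0, 0.0015, 0, 0, 0], [0, 0, 0.001, 0, 0, 0], [0, 0, 0, 0, 0, 0], [0, 0, 0, 0, 0, 0], [0, 0, 0, 0, 0, 0]]])

```text
t: 10.25
eef_pos: [0.497, -0.0731, 0.1029]
orientation: [0.0, 0.671, 0.741, 0.0]
wrist_force: [0.0, 0.6, -1.1]
finger_gap: 0.0145
finger_force: 49.0
```

Call:
arm_command(steps=[[[-0.008, 0.001, 0, 0, 0, 0], [-0.014, 0.002, 0, 0, 0, 0], [-0.016, 0.002, 0, 0, 0, 0], [-0.016, 0.002, 0, 0, 0, 0], [-0.016, 0.002, 0, 0, 0, 0], [-0.016, 0.002, 0, 0, 0, 0], [-0.014, 0.002, 0, 0, 0, 0], [-0.0115, 0, 0, 0, 0, 0], [0, 0, 0, 0, 0, 0], [0, 0, 0, 0, 0, 0]]])

```text
t: 11.5
eef_pos: [0.5094, -0.1285, 0.1032]
orientation: [0.001, 0.671, 0.741, -0.0]
wrist_force: [-0.4, -0.7, -0.4]
finger_gap: 0.0143
finger_force: 48.9
```

```bash
python3 -c "
from h import *
c=snap('wrist','w4')
a=load('w3')['color'];b=c['color']
for u,v in [(350,240),(300,250),(323,235),(325,195)]: print(a[v-2:v+3,u-2:u+3].mean((0,1)).round(),b[v-2:v+3,u-2:u+3].mean((0,1)).round())
hs=cv2.cvtColor(b,cv2.COLOR_BGR2HSV);m=(hs[...,0]>100)&(hs[...,0]<125)&(hs[...,1]>100)
m[:,:200]=0;m[:, 420:]=0;m[330:]=0;ys,xs=np.nonzero(m);print(np.percentile(xs,[1,50,99]),np.percentile(ys,[1,50,99]))"
```

```text
[116.  80.  59.] [120.  84.  60.]
[117.  79.  54.] [122.  83.  55.]
[116.  80.  58.] [120.  83.  59.]
[ 59.  83. 107.] [130. 145. 156.]
[203. 291. 374.] [231. 272. 324.]
```

Call:
arm_command(steps=[[[0, 0, 0.001, 0, 0, 0], [0, 0, 0.001, 0, 0, 0], [0, 0, 0.001, 0, 0, 0], [0, 0, 0.001, 0, 0, 0], [0, 0, 0.001, 0, 0, 0], [0, 0, 0.001, 0, 0, 0], [0, 0, 0.001, 0, 0, 0], [0, 0, 0.001, 0, 0, 0], [0, 0, 0.001, 0, 0, 0], [0, 0, 0, 0, 0, 0]]])

```text
t: 12.8
eef_pos: [0.5089, -0.1279, 0.0983]
orientation: [-0.0, 0.671, 0.741, -0.0]
wrist_force: [1.2, 0.9, -1.1]
finger_gap: 0.0143
finger_force: 48.9
```

The stop moved along with the pin, and the pin is still going down freely. I'll feel further.

Call:
arm_command(steps=[[[0, 0, 0.001, 0, 0, 0], [0, 0, 0.001, 0, 0, 0], [0, 0, 0.001, 0, 0, 0], [0, 0, 0.001, 0, 0, 0], [0, 0, 0.001, 0, 0, 0], [0, 0, 0.001, 0, 0, 0], [0, 0, 0.001, 0, 0, 0], [0, 0, 0, 0, 0, 0], [0, 0, 0, 0, 0, 0], [0, 0, 0, 0, 0, 0]]])

```text
t: 14.05
eef_pos: [0.5089, -0.1279, 0.0948]
orientation: [-0.0, 0.671, 0.741, 0.0]
wrist_force: [0.3, 1.3, -1.1]
finger_gap: 0.0147
finger_force: 48.9
```

Call:
arm_command(steps=[[[0, 0, 0.0015, 0, 0, 0], [0, 0, 0.0015, 0, 0, 0], [0, 0, 0.0015, 0, 0, 0], [0, 0, 0.0015, 0, 0, 0], [0, 0, 0.0015, 0, 0, 0], [0, 0, 0.0015, 0, 0, 0], [0, 0, 0.001, 0, 0, 0], [0, 0, 0, 0, 0, 0], [0, 0, 0, 0, 0, 0], [0, 0, 0, 0, 0, 0]]])

```text
t: 15.3
eef_pos: [0.5089, -0.128, 0.0898]
orientation: [0.0, 0.671, 0.741, 0.0]
wrist_force: [-0.4, -0.0, -0.5]
finger_gap: 0.0145
finger_force: 48.9
```

Tip is near z 0.0405 with no resistance. Next is the lower cheek, in finer steps.

Call:
arm_command(steps=[[[0, 0, 0.001, 0, 0, 0], [0, 0, 0.001, 0, 0, 0], [0, 0, 0.001, 0, 0, 0], [0, 0, 0.001, 0, 0, 0], [0, 0, 0.001, 0, 0, 0], [0, 0, 0.001, 0, 0, 0], [0, 0, 0.001, 0, 0, 0], [0, 0, 0.001, 0, 0, 0], [0, 0, 0, 0, 0, 0], [0, 0, 0, 0, 0, 0]]])

```text
t: 16.55
eef_pos: [0.5089, -0.1279, 0.0858]
orientation: [-0.0, 0.671, 0.741, -0.0]
wrist_force: [-0.5, -0.3, -0.8]
finger_gap: 0.0145
finger_force: 48.9
```

Call:
arm_command(steps=[[[0, 0, 0.002, 0, 0, 0], [0, 0, 0.002, 0, 0, 0], [0, 0, 0.002, 0, 0, 0], [0, 0, 0.002, 0, 0, 0], [0, 0, 0.002, 0, 0, 0], [0, 0, 0.002, 0, 0, 0], [0, 0, 0.002, 0, 0, 0], [0, 0, 0.002, 0, 0, 0], [0, 0, 0.002, 0, 0, 0], [0, 0, 0, 0, 0, 0]]])

```text
t: 17.8
eef_pos: [0.5089, -0.1279, 0.0767]
orientation: [-0.0, 0.671, 0.741, -0.0]
wrist_force: [0.0, 0.9, -1.1]
finger_gap: 0.0145
finger_force: 48.9
```

Call:
arm_command(steps=[[[0, 0, 0.001, 0, 0, 0], [0, 0, 0.001, 0, 0, 0], [0, 0, 0.001, 0, 0, 0], [0, 0, 0.001, 0, 0, 0], [0, 0, 0.001, 0, 0, 0], [0, 0, 0.001, 0, 0, 0], [0, 0, 0.001, 0, 0, 0], [0, 0, 0, 0, 0, 0], [0, 0, 0, 0, 0, 0], [0, 0, 0, 0, 0, 0]]])

```text
t: 19.05
eef_pos: [0.509, -0.128, 0.0735]
orientation: [0.0, 0.671, 0.741, 0.0]
wrist_force: [-1.2, 1.9, 3.2]
finger_gap: 0.0146
finger_force: 49.2
```

Call:
arm_command(steps=[[[0, 0, 0.001, 0, 0, 0], [0, 0, 0.001, 0, 0, 0], [0, 0, 0, 0, 0, 0], [0, 0, 0, 0, 0, 0], [0, 0, 0, 0, 0, 0], [0, 0, 0, 0, 0, 0], [0, 0, 0, 0, 0, 0], [0, 0, 0, 0, 0, 0], [0, 0, 0, 0, 0, 0], [0, 0, 0, 0, 0, 0]]])

```text
t: 20.3
eef_pos: [0.5095, -0.1281, 0.0734]
orientation: [0.001, 0.671, 0.741, 0.0]
wrist_force: [-2.2, 1.9, 9.7]
finger_gap: 0.0147
finger_force: 50.2
```

```bash
python3 -c "
from h import *
c=snap('wrist','w5')
cv2.imwrite('pics/w5c.png',cv2.resize(c['color'][170:400,200:440],None,fx=2.5,fy=2.5,interpolation=cv2.INTER_CUBIC))"
```

```text
(no output)
```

View pics/w5c.png

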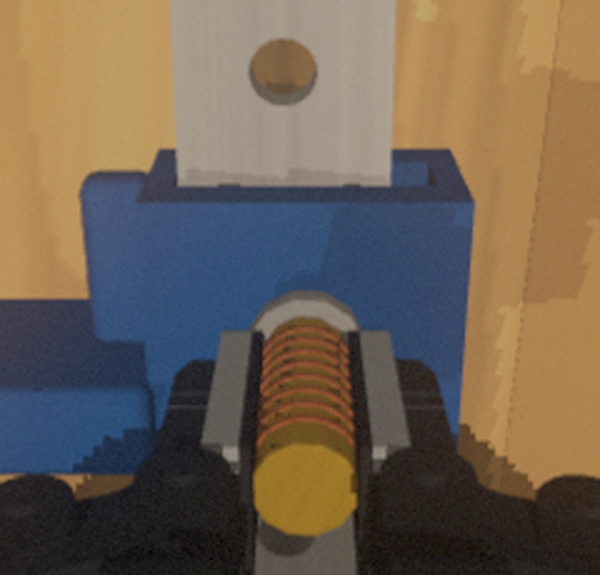

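The collar sits flat on the stop (crop pixel 303,300), with a firm 10 N stop at the expected height. I'll release and lift away.

Call:
arm_command(steps=[[[0, 0, -0.002, 0, 0, 0], [0, 0, 0, 0, 0, 0], [0, 0, 0, 0, 0, 0], [0, 0, 0, 0, 0, 0], [0, 0, 0, 0, 0, 0], [0, 0, 0, 0, 0, 0], [0, 0, 0, 0, 0, 0], [0, 0, 0, 0, 0, 0], [0, 0, 0, 0, 0, 0], [0, 0, 0, 0, 0, 0]]], grip=0.45)

```text
t: 21.6
eef_pos: [0.5089, -0.1279, 0.0733]
orientation: [0.0, 0.671, 0.741, 0.0]
wrist_force: [0.2, -0.2, -0.3]
finger_gap: 0.0385
finger_force: 0.0
```

Call:
arm_command(steps=[[[0, 0, -0.02, 0, 0, 0], [0, 0, -0.04, 0, 0, 0], [0, 0, -0.05, 0, 0, 0], [0, 0, -0.05, 0, 0, 0], [0.04, 0, -0.05, 0, 0, 0], [0.04, 0, -0.04, 0, 0, 0], [0.04, 0, 0, 0, 0, 0], [0, 0, 0, 0, 0, 0], [0, 0, 0, 0, 0, 0], [0, 0, 0, 0, 0, 0]]])

```text
t: 22.85
eef_pos: [0.5027, -0.0687, 0.1975]
orientation: [-0.001, 0.671, 0.741, -0.0]
wrist_force: [0.4, 0.2, -0.5]
finger_gap: 0.0386
finger_force: 0.0
```

```bash
python3 -c "
from h import *
c=snap('wrist','w6');t=snap('top','top1')
a=cv2.resize(c['color'],(480,360));b=cv2.resize(t['color'][240:360,270:430],(480,360)) if 0 else cv2.resize(t['color'][250:350,350:450],(310,360))
cv2.imwrite('pics/w6c.png',np.hstack([a,b]))"
```

```text
(no output)
```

View pics/w6c.png

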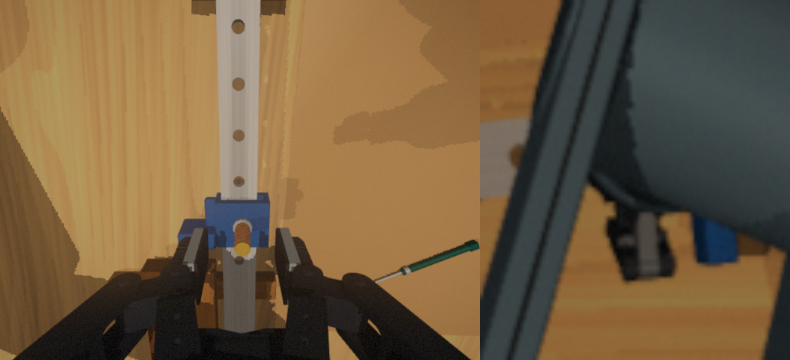

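The pin stands upright and seated in the stop at (240,235), clear of the gripper. The four holes from 50 to 200 are free, and the −50 hole lies beyond the stop.

```bash
python3 -c "
from bench import sign_off
print(sign_off())"
```

```text
the job is handed in; nothing more can be done
None
```

The job is handed in: the stop sits at the first hole that clears the board, and the pin is threaded through both cheeks and the bar, released, with its collar down on the stop (about 10 N at most, at about 23 s).

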